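# Clamp a frame moulding with the edge thumbwheel

## Robot

A 7-joint arm with a two-finger parallel gripper is mounted at the origin on the work surface. World frame = base frame: x ahead of the robot, y to its left, z up, the work surface at z = 0. Lengths are in m, angles in rad, forces in N, time in s.
With the tool pointing down it reaches from about 0.425 to 0.925 m from the base axis. Payload 6.8 kg.
Tool frame: the origin (TCP) lies on the mounting face of the last link; the fingertips stand 173 mm ahead of it and the grasp point (between the pads) lies 155 mm ahead of it; z points along the fingers, y is the line along which they close (so a half turn about z gives the same grasp; the last joint's range is limited). The gripper opens to 85 mm and grips with 20 to 120 N. Pads are 22 mm wide; open, the fingers measure 114 mm over their backs; the gripper's body (76 mm by 85 mm) begins 54 mm behind the grasp point. The pads swing forward as they close: fully open they stand 13 mm farther back than shut.
Start: joints at [-1.424, 0.477, 0.022, 1.555, -0.011, 1.109, -0.083], TCP at [0.17, 0.653, 0.405] pointing down, gripper open.
Joint ranges: [-2.96, 2.96], [-0.34, 2.1], [-1.41, 1.46], [0.24, 2.44], [-1.37, 4.51], [0.17, 1.92], [-2.96, 2.96]. Speed limits (rad/s): [2.39, 2.39, 3.14, 3.14, 3.14, 3.14, 3.14].

## Interface

Orientations are given as a rotation vector (axis times angle).
In Python, from bench import r gives the robot as it stands.
- The arm moves only by the tool arm_command, never from a script. Its argument "plan" is a list of rows, each an object of numbers: "claw": the closure, from 0 (fully open) to 1 (shut); "tx", "ty", "tz": the shift along the tool's x, y, z in m; "ax", "ay", "az": the turn, a rotation vector about the tool's x, y, z in degrees. A call has exactly 10 rows; each row shifts and turns the commanded pose from where the row before left it, along the tool's axes as they then stand; what a row does not reach is not made up. A row lasts 1/12 s, in which the tool goes at most 41.7 mm and 7.16 degrees, less where a joint would pass 70% of its speed; a pose out of reach is approached as far as the arm can. A call is refused whole if a number of a shift passes 0.0417 or a number of a turn 7.16, either way. A call with a gripper value outside its range is refused whole. The fingers move at their own pace and stop on an object; "squeeze" is the grip in N (left out, the last holds). Time passes only in rows, so rows that do not move let the fingers close, or fill a call up. It gives the time, the measured TCP pose, the force, the opening and the grip force at its end, in the units of the state.
- r.get_obs(): the state, without advancing time (a new reading comes with each control period).
- r.grab_frame(name): name is "scene" or "top" or "wrist"; returns the picture (400x640x3 uint8, red, green, blue); there is no depth.
- r.camera_model(name): a dict with "fx", "fy", "cx", "cy" (pixels), "position" and "orientation" of the camera in the world; the wrist camera has in their place "tool_from_camera" (4x4, takes a point from camera to tool coordinates, whose origin is the TCP and whose axes are the flange's). Camera axes: x right, y up, looking along -z (the intrinsics and any distortion apply to the point x, -y, -z); pixel columns grow to the right and rows downward; lengths in m; the calibration is good to about 2 mm. A picture is of the moment at which its call begins: read the wrist's pose just before it. camera_model takes no time and is no camera call.
- r.hand_in(): hands the job in; it is judged then, once.
Trained networks look in the newest picture that a camera, given by its name, has taken for a name from the list of things; names that differ only in an ending like _2 or _b are one class to them, and where a whole thing is asked for, a point or a joint stands for the part that bears it (a point fixed in the world has none). Each returns a list of dicts, best first, with "confidence" (0 to 1); they miss things now and then, are a little off and sometimes report something else, mostly with a low value. They report only what shows in the picture. A call takes as long as a camera call. They do not tell look-alikes from the thing itself.
- r.boxes_of(target, camera): "location" ([x, y, z] in m, in the coordinates of the camera as it stood for that picture, good to about 4 mm: the middle of the surface that is visible of it).
- r.tip_of(target, camera): "location" ([x, y, z] in m, in the coordinates of the camera as it stood for that picture, good to about 4 mm: a listed point, or the origin of a listed thing).
The state is a dict: "clock": time; "joints": joint angles; "qvel": joint speeds; "tau": joint torques, N m; "tcp_pos": TCP position; "orientation": TCP orientation; "contact_force": force on the tool from outside, world axes, zero at the start; "moment": the same for the moment, N m; "grip_width": finger opening in m; "gripper_force": force on a finger pad.
Only numpy, scipy, OpenCV 4.12 (cv2) and the standard library are available. Lean on these libraries where they do the work, as an engineer would, in place of code of your own. Each camera call takes 0.05 s, during which the arm holds its last target. There are 200 camera calls.

## Task

Lay the loose length of frame moulding in the bench clamp, flat on the bed between the fence and the jaw, centred along the fence, and let go of it. Then roll the recessed thumbwheel with a light fingertip, its top towards the fence, until the moulding is flush against the fence and the jaw's sprung pad is pushed about halfway in, never right in to its stop. Never press hard on the wheel or clamp, move the jaw only by the wheel, leave the glue bottle, jar and screwdriver alone, and finish clear of everything.

Things in the scene. Friction and masses are not known exactly. Their poses are not given: they have to be found in the camera images.
- clamp: Fixed bench clamp: dark steel plate 130 (x) by 190 (y) by 12 mm, on a pale 150 by 210 board; origin: centre of the plate's underside, 6 to 20 mm above the bench (varies). Heights are from this underside. From +y to -y: fence, open channel, jaw, grey wheel housing (y -88 to -26, x -20.5 to 20.5, top at 60 mm). The moulding lies along its x.
- fence_face (a point): Middle of the fence's working face, top edge (height 26 mm), at clamp y = +65 mm. The aluminium fence is 120 long (x), 18 wide, and stands 14 mm above the bed. Axes as the clamp's.
- channel (a point): Point on top of the bed (at 12 mm) below the centre line of a moulding that lies flush against the fence, mid-length: clamp x = 0, y = +51 mm. Axes as the clamp's.
- wheel_top (a point): Crest of the thumbwheel's rim, at clamp x = 0, y = -57, height 64 mm. The ribbed wheel (radius 25, 18 wide, axis along clamp x, rigid axle) sits between cheeks and stands only 4 mm out of its housing: it is turned by pressing on its crest and dragging along clamp y. Axes as the clamp's.
- wheel (a joint): Wheel angle, rad, 0 to 9; starts at 0 to 2. Grows as its crest moves to clamp +y; each rad (25 mm of drag) drives the jaw 6 mm towards the fence. Free, it takes 1.8 N of drag; about 1 N more with the pad half in. A fingertip pressed too lightly slips (friction 0.5 to 0.7): 7 to 10 N of press does, over 25 N harms it. It stays where it is left.
- jaw: The jaw block, 70 (x) by 12 (y) by 14 mm high, sliding along the clamp's y; origin at the centre of its underside. It carries the black sprung pad 12 mm ahead of it.
- pad (a joint): How far the sprung pad is pushed in towards the jaw block, m: 0 out, 0.012 at its stop; 800 N/m. It moves only once the moulding is against the fence and the jaw presses on it: about 0.005 to 0.006 is wanted.
- pad_face (a point): Middle of the working face of the black pad (70 wide, 13.5 mm high, 6 thick) that meets the moulding. At the start it stands 40 to 52 mm from the fence.
- moulding: The loose straight length of brown wooden frame moulding, 150 long (x), 28 wide (y), 34 mm high plus a bead 14 wide and 3 high along the middle of its top; about 110 g; origin at the centre of its underside. Either end may lead.
- glue: Yellow glue bottle, 52 across, 140 high, standing; origin at the centre of its underside. To be left alone.
- screwdriver: Black-handled screwdriver lying on the bench. To be left alone.
- jar: Amber jar, 64 across, 75 high, standing; origin at the centre of its underside. To be left alone.
Mind the look-alikes: they are no part of the job. There is more than one size of the moulding; the one meant has the size given above.

How it is judged:
On the way, in this order (a step that is already met when the one before it is completed fails the run):
1. the moulding lies flat on the bed between fence and jaw, along the fence, let go, pad not yet pushed in (z of moulding in the frame of clamp between 0.009 and 0.015 m and x of moulding in the frame of clamp between -0.025 and 0.025 m and y of moulding in the frame of clamp between 0.024 and 0.054 m and angle between the x axis of moulding and the x axis of clamp, either way round below 0.25 rad and angle between moulding's own z axis and vertical below 0.06 rad and value of joint pad below 0.0015 m and contact force between the fingers and moulding below 0.1 N), for 0.2 s.
2. the sprung pad is pushed in by the wheel (value of joint pad above 0.0025 m), for 0.2 s.
At the end, for the whole second after the job is handed in: The moulding lies flat on the bed (within 2.5 mm), centred along the fence within 25 mm, flush against the fence within 2 mm and 0.04 rad, at rest, and the sprung pad is pushed in 2.5 to 8.5 mm of its 12 mm (z of moulding in the frame of clamp between 0.0095 and 0.0145 m and x of moulding in the frame of clamp between -0.025 and 0.025 m and y of moulding in the frame of clamp above 0.049 m and angle between the x axis of moulding and the x axis of clamp, either way round below 0.04 rad and angle between moulding's own z axis and vertical below 0.05 rad and value of joint pad between 0.0025 and 0.0085 m and linear speed of moulding below 0.01 m/s); the robot touches nothing.
It fails at once if the robot presses on the thumbwheel or any other part of the clamp with more than 25 N (contact force between any of the fingers, the arm and clamp above 25 N).
It fails at once if the pad is pushed right in to its stop (value of joint pad above 0.011 m).
It fails at once if the robot pushes the jaw or pad itself (over 6 N) (contact force between any of the fingers, the arm and jaw above 6 N).
It fails at once if the glue bottle, jar or screwdriver is moved more than 20 mm (distance of any of glue, jar, screwdriver from where it was at the start of the episode above 0.02 m).
It also fails if it takes over 67 s, if anything falls off the work surface, if the arm or the gripper's body presses on something with over 40 N, if the wrist force passes 120 N, or if a joint passes its speed limit or range.

## Working session

There is one attempt and no reset: what is moved stays moved. The work goes in short steps, Python scripts to look and compute and a tool call to move; the robot and the scene stay as the last step left them, time stands still between calls to the robot, and variables do not carry over. Pictures are saved under pics/ and viewed, at most 10 in all, crops included, and the job is handed in when it is done.

Besides the shell and the picture viewer there is one more tool, called after ">>>" by a JSON object that holds its "name" and its "arguments". arm_command: Moves the arm, as the interface text tells. Its arguments: {"type":"object","properties":{"plan":{"type":"array","items":{"type":"object","properties":{"claw":{"type":"number"},"tx":{"type":"number"},"ty":{"type":"number"},"tz":{"type":"number"},"ax":{"type":"number"},"ay":{"type":"number"},"az":{"type":"number"}}}},"squeeze":{"type":"number"}},"required":["plan"]}

```bash
mkdir -p pics; ls
cat > h.py <<'E'
from bench import r
import numpy as np, cv2
from scipy.spatial.transform import Rotation as R
def cam(n):
    m=r.camera_model(n)
    if n=="wrist":
        o=r.get_obs(); T=np.eye(4); T[:3,:3]=R.from_rotvec(o["orientation"]).as_matrix(); T[:3,3]=o["tcp_pos"]
        return T@np.array(m["tool_from_camera"]),m
    T=np.eye(4); q=np.array(m["orientation"]); T[:3,:3]=R.from_rotvec(q).as_matrix() if q.shape==(3,) else q; T[:3,3]=m["position"]
    return T,m
def w(T,p): return T[:3,:3]@np.array(p)+T[:3,3]
def pix(T,m,u,v,z):
    d=T[:3,:3]@np.array([(u-m["cx"])/m["fx"],-(v-m["cy"])/m["fy"],-1]); c=T[:3,3]
    return c+d*(z-c[2])/d[2]
def proj(T,m,P):
    p=T[:3,:3].T@(np.array(P)-T[:3,3]); return m["cx"]+m["fx"]*p[0]/-p[2], m["cy"]+m["fy"]*p[1]/p[2]
def snap(n,f):
    T,m=cam(n); im=r.grab_frame(n); cv2.imwrite("pics/"+f,im[:,:,::-1]); return T,m,im
E
python3 - <<'E'
from h import *
np.set_printoptions(precision=4,suppress=True)
print(r.get_obs())
for n in ["scene","top"]:
    print(r.camera_model(n))
    T,m,im=snap(n,n+"0.png")
    for t in ["fence_face","channel","wheel_top","pad_face","clamp","jaw","moulding","glue","jar","screwdriver"]:
        print(n,t,[(np.round(w(T,d["location"]),4),round(d["confidence"],2)) for d in r.tip_of(t,n)][:4])
E
```

```text
pics
{'clock': 0.0, 'joints': array([-1.4241,  0.4778,  0.0223,  1.5564, -0.0115,  1.1093, -0.0831]), 'qvel': array([-0.0027,  0.0009,  0.0005,  0.0008, -0.0001,  0.0013, -0.0013]), 'tau': array([ -0.0013, -59.6444,   1.6075, -28.1207,   0.0124,   0.0092,
        -0.    ]), 'tcp_pos': array([0.17  , 0.653 , 0.4037]), 'orientation': array([-0.399 , -3.116 ,  0.0029]), 'contact_force': array([ 0.5463, -0.3231, -0.0766]), 'moment': array([-0.0355,  0.0167, -0.0335]), 'gripper_force': 0.0, 'grip_width': 0.08540234597243741}
{'fx': 496.6653072142051, 'fy': 496.6653072142051, 'cx': 319.05503795655903, 'cy': 201.14838157602654, 'position': array([ 1.4494, -0.1264,  0.9432]), 'orientation': array([0.6203, 0.5443, 1.3942])}
scene fence_face [(array([0.5332, 0.2217, 0.0357]), 0.92), (array([ 0.7293, -0.1831, -0.0013]), 0.36)]
scene channel [(array([0.5356, 0.2095, 0.0258]), 0.67), (array([ 0.5224, -0.1802,  0.0041]), 0.66)]
scene wheel_top [(array([0.569 , 0.1043, 0.0749]), 0.79), (array([ 0.7399,  0.029 , -0.0002]), 0.61)]
scene pad_face [(array([0.5561, 0.1592, 0.0239]), 0.48), (array([0.541
[... 751 characters left out ...]
]), 0.89), (array([0.5513, 0.1623, 0.0089]), 0.19)]
top wheel_top [(array([0.5685, 0.1059, 0.0763]), 0.95), (array([0.5527, 0.1593, 0.0245]), 0.58)]
top pad_face [(array([0.5453, 0.1834, 0.0277]), 0.48)]
top clamp [(array([0.5527, 0.1649, 0.0116]), 0.72)]
top jaw [(array([0.5503, 0.1594, 0.0287]), 0.5)]
top moulding [(array([ 0.5253, -0.1806, -0.0041]), 0.96), (array([ 0.5716, -0.0821,  0.0003]), 0.81), (array([ 0.4916, -0.3405, -0.0049]), 0.72)]
top glue [(array([ 0.7398,  0.0303, -0.0008]), 0.95), (array([0.5361, 0.228 , 0.0372]), 0.46)]
top jar [(array([ 0.7222, -0.1848, -0.0007]), 0.59), (array([0.5435, 0.1834, 0.0284]), 0.58)]
top screwdriver [(array([ 0.741 ,  0.2017, -0.0015]), 0.79)]
```

View pics/scene0.png

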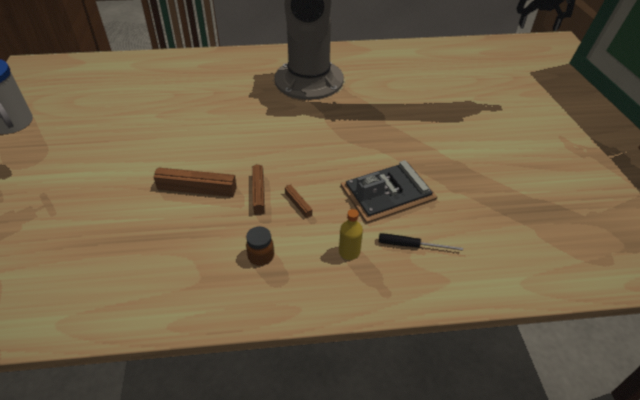

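View pics/top0.png

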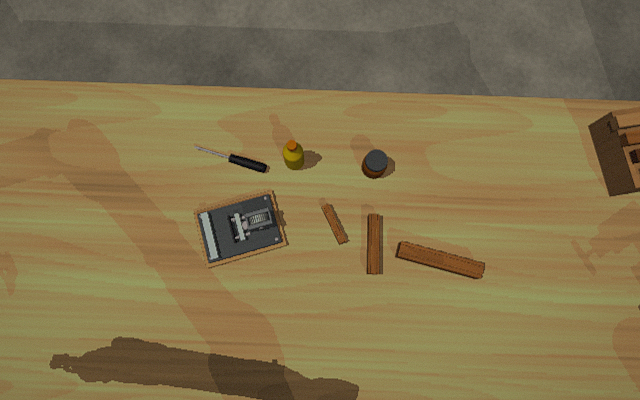

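The medium piece, at pixel (375,244) in the top view, is about 60 px long, so roughly 150 mm. It is the target at about (0.525, -0.18). The piece at (335,224) is about 100 mm and the one at (440,260) about 220 mm, so those two are look-alikes. The clamp is at (240,228), with its fence on the left (+y).

Run:
```python
from h import *
np.set_printoptions(precision=4,suppress=True)
print(r.camera_model("wrist"))
T,m,_=0,0,0
im=cv2.imread("pics/top0.png"); T,m=cam("top")
# moulding segmentation in crop, warm/dark colour
hsv=cv2.cvtColor(im,cv2.COLOR_BGR2HSV)
print(hsv[244,375],hsv[244,350],hsv[225,363])
c=hsv[200:290,355:395].astype(int); s=((c[:,:,0]<13)&(c[:,:,2]>50)).astype(np.uint8)
n,l,st,ce=cv2.connectedComponentsWithStats(s); k=1+st[1:,4].argmax()
pts=np.argwhere(l==k)[:,::-1].astype(np.float32)+[355,200]
rc=cv2.minAreaRect(pts.astype(np.float32)); print(rc,st[k])
W=np.array([pix(T,m,u,v,0.035) for u,v in cv2.boxPoints(rc)]); print(W, W.mean(0))
o=r.get_obs(); Rt=R.from_rotvec(o["orientation"]).as_matrix(); print(Rt)
print(Rt.T@(np.array([0.56,0.15,0.42])-o["tcp_pos"]))
```

```text
{'fx': 333.7148071123234, 'fy': 333.7148071123234, 'cx': 317.93708939396384, 'cy': 198.87642463968913, 'tool_from_camera': array([[ 0.0001,  0.9589,  0.2839,  0.0727],
       [ 1.    ,  0.0003, -0.0013,  0.0008],
       [-0.0013,  0.2839, -0.9589,  0.0296],
       [ 0.    ,  0.    ,  0.    ,  1.    ]])}
[ 14 174 119] [ 25 105 153] [ 18 133 148]
((371.0000305175781, 218.00003051757812), (1.4142134189605713, 1.4142134189605713), 45.0) [15 18  3  2  3]
[[ 0.5874 -0.1704  0.035 ]
 [ 0.59   -0.1729  0.035 ]
 [ 0.5876 -0.1755  0.035 ]
 [ 0.5849 -0.173   0.035 ]] [ 0.5875 -0.173   0.035 ]
[[-0.9677  0.2521 -0.    ]
 [ 0.2521  0.9677  0.    ]
 [ 0.      0.     -1.    ]]
[-0.5041 -0.3887 -0.0153]
```

>>> {"name": "arm_command", "arguments": {"plan": [{"tx":-0.0315,"ty":-0.0243},{"tx":-0.0315,"ty":-0.0243},{"tx":-0.0315,"ty":-0.0243},{"tx":-0.0315,"ty":-0.0243},{"tx":-0.0315,"ty":-0.0243},{"tx":-0.0315,"ty":-0.0243},{"tx":-0.0315,"ty":-0.0243},{"tx":-0.0315,"ty":-0.0243},{"tx":-0.0315,"ty":-0.0243},{"tx":-0.0315,"ty":-0.0243}]}}

```text
invalid input at $.plan[0]: expected keys claw, tx, ty, tz, ax, ay, az
```

>>> {"name": "arm_command", "arguments": {"plan": [{"tx":-0.0315,"ty":-0.0243},{"tx":-0.0315,"ty":-0.0243},{"tx":-0.0315,"ty":-0.0243},{"tx":-0.0315,"ty":-0.0243},{"tx":-0.0315,"ty":-0.0243},{"tx":-0.0315,"ty":-0.0243},{"az":-7.15},{"az":-7.15},{"az":-7.15},{"az":-7.15}]}}

```text
invalid input at $.plan[0]: expected keys claw, tx, ty, tz, ax, ay, az
```

Run:
```python
from h import *
np.set_printoptions(precision=4,suppress=True)
o=r.get_obs();print(o)
T,m,im=snap("wrist","w1.png")
cv2.imwrite("pics/w1.png",cv2.resize(im[:,:,::-1],(800,500),interpolation=cv2.INTER_CUBIC))
for t in ["fence_face","channel","wheel_top","pad_face","clamp","jaw"]:
    print(t,[(np.round(w(T,d["location"]),4),round(d["confidence"],2)) for d in r.tip_of(t,"wrist")][:3])
```

```text
{'clock': 1.1, 'joints': array([-1.4241,  0.477 ,  0.0224,  1.5554, -0.0115,  1.1093, -0.0831]), 'qvel': array([ 0.0005,  0.0001, -0.001 ,  0.    , -0.0013,  0.0014,  0.0001]), 'tau': array([  0.001 , -59.6336,   1.6071, -28.1536,   0.0126,   0.0015,
        -0.    ]), 'tcp_pos': array([0.1701, 0.6532, 0.4047]), 'orientation': array([-0.3992, -3.1161, -0.    ]), 'contact_force': array([ 0.7771,  0.5423, -0.1013]), 'moment': array([ 0.0263, -0.0102, -0.084 ]), 'gripper_force': 0.0, 'grip_width': 0.08558510633483939}
fence_face []
channel []
wheel_top []
pad_face []
clamp []
jaw []
```

View pics/w1.png

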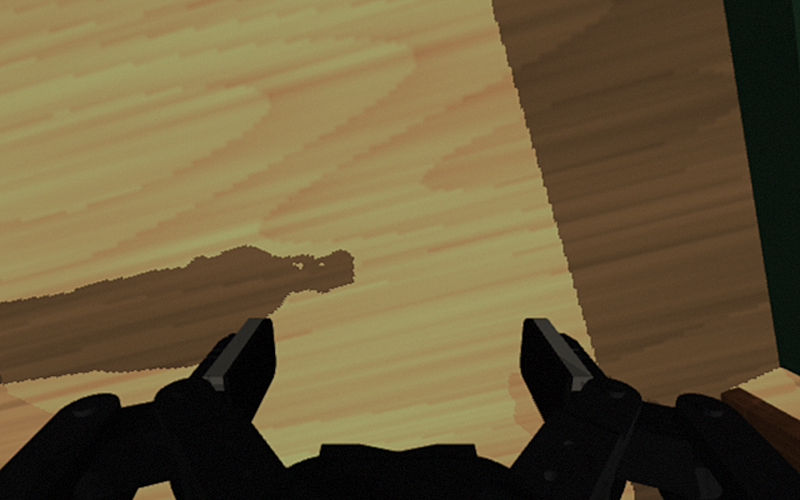

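The first move was refused because every row needs all the keys. The picture shows only bare bench between the open fingers, at about (240,380) and (560,380). I'll resend with full rows.

>>> {"name": "arm_command", "arguments": {"plan": [{"claw":0,"tx":-0.0315,"ty":-0.0243,"tz":0,"ax":0,"ay":0,"az":0},{"claw":0,"tx":-0.0315,"ty":-0.0243,"tz":0,"ax":0,"ay":0,"az":0},{"claw":0,"tx":-0.0315,"ty":-0.0243,"tz":0,"ax":0,"ay":0,"az":0},{"claw":0,"tx":-0.0315,"ty":-0.0243,"tz":0,"ax":0,"ay":0,"az":0},{"claw":0,"tx":-0.0315,"ty":-0.0243,"tz":0,"ax":0,"ay":0,"az":0},{"claw":0,"tx":-0.0315,"ty":-0.0243,"tz":0,"ax":0,"ay":0,"az":0},{"claw":0,"tx":-0.0315,"ty":-0.0243,"tz":0,"ax":0,"ay":0,"az":0},{"claw":0,"tx":-0.0315,"ty":-0.0243,"tz":0,"ax":0,"ay":0,"az":0},{"claw":0,"tx":-0.0315,"ty":-0.0243,"tz":0,"ax":0,"ay":0,"az":0},{"claw":0,"tx":-0.0315,"ty":-0.0243,"tz":0,"ax":0,"ay":0,"az":0}]}}

```text
clock: 2.28
tcp_pos: [0.4146, 0.3369, 0.405]
orientation: [0.399, 3.116, 0.001]
contact_force: [1.2, 0.5, 0.2]
grip_width: 0.0852
gripper_force: 0.0
```

>>> {"name": "arm_command", "arguments": {"plan": [{"claw":0,"tx":-0.0315,"ty":-0.0243,"tz":0,"ax":0,"ay":0,"az":0},{"claw":0,"tx":-0.0315,"ty":-0.0243,"tz":0,"ax":0,"ay":0,"az":0},{"claw":0,"tx":-0.0315,"ty":-0.0243,"tz":0,"ax":0,"ay":0,"az":0},{"claw":0,"tx":-0.0315,"ty":-0.0243,"tz":0,"ax":0,"ay":0,"az":0},{"claw":0,"tx":-0.0315,"ty":-0.0243,"tz":0,"ax":0,"ay":0,"az":0},{"claw":0,"tx":-0.0315,"ty":-0.0243,"tz":0,"ax":0,"ay":0,"az":0},{"claw":0,"tx":0,"ty":0,"tz":0,"ax":0,"ay":0,"az":-7.15},{"claw":0,"tx":0,"ty":0,"tz":0,"ax":0,"ay":0,"az":-7.15},{"claw":0,"tx":0,"ty":0,"tz":0,"ax":0,"ay":0,"az":-7.15},{"claw":0,"tx":0,"ty":0,"tz":0,"ax":0,"ay":0,"az":-7.15}]}}

```text
clock: 3.12
tcp_pos: [0.56, 0.1497, 0.4047]
orientation: [-0.391, 3.117, 0.0]
contact_force: [-0.5, -0.4, -0.0]
grip_width: 0.0857
gripper_force: 0.0
```

Run:
```python
from h import *
np.set_printoptions(precision=4,suppress=True)
o=r.get_obs();print(o)
T,m,im=snap("wrist","w2.png")
cv2.imwrite("pics/w2.png",cv2.resize(im[:,:,::-1],(800,500),interpolation=cv2.INTER_CUBIC))
for t in ["fence_face","channel","wheel_top","pad_face","clamp","jaw"]:
    print(t,[(np.round(w(T,d["location"]),4),round(d["confidence"],2)) for d in r.tip_of(t,"wrist")][:3])
```

```text
{'clock': 3.1167, 'joints': array([-0.514 ,  0.3212,  0.182 ,  1.7996, -0.0669,  1.0266,  1.5143]), 'qvel': array([ 0.2131, -0.0119, -0.2807, -0.0146,  0.1023,  0.001 ,  1.3895]), 'tau': array([ -1.0051, -47.4955,   3.6232, -26.8464,  -0.1019,  -0.0059,
        -1.86  ]), 'tcp_pos': array([0.56  , 0.1497, 0.4047]), 'orientation': array([-0.3915,  3.117 ,  0.0002]), 'contact_force': array([-0.5144, -0.3958, -0.0174]), 'moment': array([0.0219, 0.0291, 0.0125]), 'gripper_force': 0.0, 'grip_width': 0.08568190434202648}
fence_face [(array([0.5321, 0.2248, 0.0395]), 0.61)]
channel [(array([0.5416, 0.211 , 0.025 ]), 0.7)]
wheel_top [(array([0.5585, 0.1563, 0.0207]), 0.71), (array([0.5681, 0.1094, 0.0738]), 0.62)]
pad_face [(array([0.5448, 0.1804, 0.0342]), 0.96)]
clamp [(array([0.5534, 0.1634, 0.0153]), 0.67)]
jaw [(array([0.5505, 0.1619, 0.0148]), 0.7)]
```

View pics/w2.png

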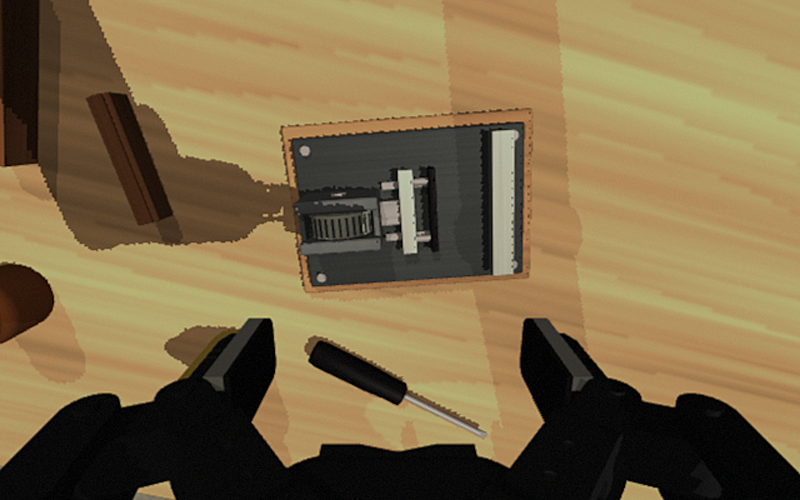

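The clamp is below: wheel at (338,227), white jaw block at (407,211), black pad at (432,208) and fence at (505,200). I'll take a sharper crop now the arm is settled.

Run:
```python
from h import *
np.set_printoptions(precision=5,suppress=True)
o=r.get_obs();print(o["tcp_pos"],o["orientation"],o["qvel"])
T,m,im=snap("wrist","w3f.png"); np.save("w3T.npy",T)
cv2.imwrite("pics/w3.png",cv2.resize(im[80:240,220:430,::-1],(798,608-8),interpolation=cv2.INTER_CUBIC))
```

```text
[0.55982 0.15003 0.40475] [-0.37951  3.11852 -0.     ] [-0.00196 -0.00064 -0.00089  0.00053  0.00032  0.00068  0.01085]
```

View pics/w3.png

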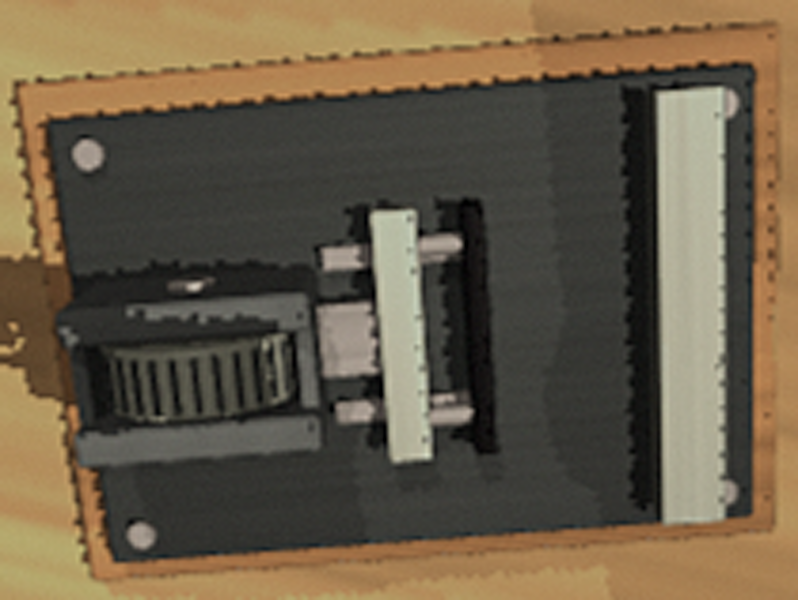

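Fence corners (crop px) are about (655,90), (724,88), (725,521) and (662,522). The plate corners are (48,122), (753,66), (750,514) and (115,561), and the pad front edge runs (482,200) to (497,452). I'll fit the clamp pose to these.

Run:
```python
from h import *
from scipy.optimize import least_squares
np.set_printoptions(precision=4,suppress=True)
T=np.load("w3T.npy"); m=r.camera_model("wrist")
P=[(655,90,-60,65,26),(724,88,-60,83,26),(725,521,60,83,26),(662,522,60,65,26),
(48,122,-65,-95,12),(753,66,-65,95,12),(750,514,65,95,12),(115,561,65,-95,12),
(15,85,-75,-105,0),(778,25,-75,105,0),(772,525,75,105,0),(97,577,75,-105,0)]
uv=np.array([(a/3.8+220,b/3.75+80) for a,b,*_ in P]); X=np.array([p[2:] for p in P])/1e3
def wp(q,X): 
    c,s=np.cos(q[2]),np.sin(q[2]); return np.c_[q[0]+c*X[:,0]-s*X[:,1],q[1]+s*X[:,0]+c*X[:,1],q[3]+X[:,2]]
f=lambda q:(np.array([proj(T,m,p) for p in wp(q,X)])-uv).ravel()
s=least_squares(f,[.55,.16,.27,.012],loss="soft_l1"); q=s.x; print(q,np.degrees(q[2])); print(f(q).reshape(-1,2))
np.save("q.npy",q)
D=lambda x,y,z:wp(q,np.array([[x,y,z]])/1e3)[0]
print("fence",D(0,65,26),"chan",D(0,51,12),"wheel",D(0,-57,64))
def inv(p): c,s_=np.cos(q[2]),np.sin(q[2]); d=p-np.r_[q[0],q[1],q[3]]; return np.array([c*d[0]+s_*d[1],-s_*d[0]+c*d[1],d[2]])*1e3
for n,a,b,z in [("pad",482,200,25.5),("pad",497,452,25.5),("jaw",370,210,26),("jaw",415,210,26),("jaw",432,458,26),("jaw",390,462,26)]:
    print(n,inv(pix(T,m,a/3.8+220,b/3.75+80,q[3]+z/1e3)))
o=r.get_obs();Rt=R.from_rotvec(o["orientation"]).as_matrix();print(Rt[:,1],Rt.T@(np.array([.535,-.18,.30])-o["tcp_pos"]))
```

```text
[0.5538 0.1628 0.3217 0.0087] 18.429281480659952
[[-0.5041  0.6379]
 [-0.2721 -0.3404]
 [-0.4409 -0.8451]
 [-0.5226  0.1297]
 [ 0.4077 -0.3046]
 [ 0.2843 -0.6795]
 [ 0.3692  0.1756]
 [ 0.0526  0.121 ]
 [ 1.0357  0.1803]
 [ 0.0739 -0.4548]
 [ 0.175   1.1864]
 [-0.4766  0.5562]]
fence [0.5333 0.2244 0.0347] chan [0.5377 0.2111 0.0207] wheel [0.5719 0.1087 0.0727]
pad [-35.7186  19.4565  25.5   ]
pad [35.2101 19.7891 25.5   ]
jaw [-35.4781 -10.3334  26.    ]
jaw [-34.5322   1.5618  26.    ]
jaw [35.3898  1.4632 26.    ]
jaw [ 35.6428 -10.3831  26.    ]
[-0.2404  0.9707 -0.    ] [ 0.1034 -0.3144  0.1047]
```

>>> {"name": "arm_command", "arguments": {"plan": [{"claw":0,"tx":0.0128,"ty":-0.0393,"tz":0,"ax":0,"ay":0,"az":0},{"claw":0,"tx":0.0128,"ty":-0.0393,"tz":0,"ax":0,"ay":0,"az":0},{"claw":0,"tx":0.0128,"ty":-0.0393,"tz":0,"ax":0,"ay":0,"az":0},{"claw":0,"tx":0.0128,"ty":-0.0393,"tz":0,"ax":0,"ay":0,"az":0},{"claw":0,"tx":0.0128,"ty":-0.0393,"tz":0,"ax":0,"ay":0,"az":0},{"claw":0,"tx":0.0128,"ty":-0.0393,"tz":0,"ax":0,"ay":0,"az":0},{"claw":0,"tx":0.0128,"ty":-0.0393,"tz":0,"ax":0,"ay":0,"az":0},{"claw":0,"tx":0.0128,"ty":-0.0393,"tz":0,"ax":0,"ay":0,"az":0},{"claw":0,"tx":0,"ty":0,"tz":0.04,"ax":0,"ay":0,"az":7},{"claw":0,"tx":0,"ty":0,"tz":0.04,"ax":0,"ay":0,"az":7}]}}

```text
clock: 4.35
tcp_pos: [0.5368, -0.1841, 0.3265]
orientation: [0.02, 3.134, -0.004]
contact_force: [0.2, 1.2, -0.8]
grip_width: 0.0849
gripper_force: 0.0
```

Run:
```python
from h import *
np.set_printoptions(precision=5,suppress=True)
for i in range(3): r.grab_frame("wrist")
o=r.get_obs();print(o["clock"],o["tcp_pos"],o["orientation"],o["qvel"])
T,m,im=snap("wrist","w4f.png"); np.save("w4T.npy",T)
cv2.imwrite("pics/w4.png",cv2.resize(im[:,:,::-1],(800,500),interpolation=cv2.INTER_CUBIC))
for t in ["moulding"]:
    print(t,[(np.round(w(T,d["location"]),4),round(d["confidence"],2)) for d in r.tip_of(t,"wrist")][:3])
```

```text
4.5 [ 0.53559 -0.17921  0.32261] [ 0.00394 -3.13504 -0.00139] [-0.00786 -0.06055  0.00273 -0.06972  0.01689  0.02153  0.03257]
moulding [(array([ 0.5223, -0.1791,  0.0014]), 0.96), (array([ 0.576 , -0.0776, -0.0052]), 0.8), (array([ 0.4906, -0.3429, -0.0043]), 0.77)]
```

View pics/w4.png

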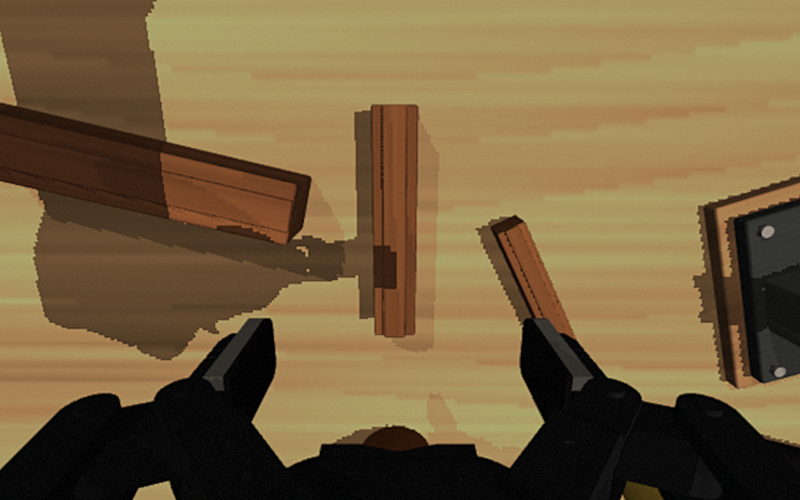

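The target moulding has its top corners near (372,105), (417,105), (415,336) and (375,336). Its neighbours come within about 55 mm of its centre line, so I'll descend with the fingers partly closed.

Run:
```python
from h import *
np.set_printoptions(precision=4,suppress=True)
T=np.load("w4T.npy"); m=r.camera_model("wrist")
W=np.array([pix(T,m,u/1.25,v/1.25,0.034) for u,v in [(372,105),(417,105),(415,336),(375,336)]]); print(W)
a=(W[2]+W[3]-W[0]-W[1])/2; print("len",np.linalg.norm(a),"wid",np.linalg.norm(W[1]-W[0]),"yaw",np.degrees(np.arctan2(a[1],a[0])),W.mean(0))
o=r.get_obs();Rt=R.from_rotvec(o["orientation"]).as_matrix()
print(o["tcp_pos"],Rt[:,1],np.degrees(np.arctan2(-Rt[0,1],Rt[1,1]))); print(Rt.T@(np.r_[W.mean(0)[:2],0.190]-o["tcp_pos"]))
```

```text
[[ 0.45   -0.1929  0.034 ]
 [ 0.4499 -0.1664  0.034 ]
 [ 0.6007 -0.1654  0.034 ]
 [ 0.6007 -0.193   0.034 ]]
len 0.15074201405337614 wid 0.02649937521507219 yaw 0.1704685578639062 [ 0.5253 -0.1794  0.034 ]
[ 0.5374 -0.1795  0.3263] [-0.0041  1.     -0.0003] 0.23353436316543624
[0.0123 0.0001 0.1362]
```

>>> {"name": "arm_command", "arguments": {"plan": [{"claw":0.4,"tx":0.0061,"ty":0,"tz":0,"ax":0,"ay":0,"az":0},{"claw":0.4,"tx":0.0061,"ty":0,"tz":0,"ax":0,"ay":0,"az":0},{"claw":0.4,"tx":0,"ty":0,"tz":0,"ax":0,"ay":0,"az":0},{"claw":0.4,"tx":0,"ty":0,"tz":0.025,"ax":0,"ay":0,"az":0},{"claw":0.4,"tx":0,"ty":0,"tz":0.025,"ax":0,"ay":0,"az":0},{"claw":0.4,"tx":0,"ty":0,"tz":0.025,"ax":0,"ay":0,"az":0},{"claw":0.4,"tx":0,"ty":0,"tz":0.025,"ax":0,"ay":0,"az":0},{"claw":0.4,"tx":0,"ty":0,"tz":0.02,"ax":0,"ay":0,"az":0},{"claw":0.4,"tx":0,"ty":0,"tz":0.012,"ax":0,"ay":0,"az":0},{"claw":0.4,"tx":0,"ty":0,"tz":0,"ax":0,"ay":0,"az":0}]}}

```text
clock: 5.43
tcp_pos: [0.5236, -0.1795, 0.1911]
orientation: [0.001, -3.139, -0.001]
contact_force: [-0.8, -0.4, 0.5]
grip_width: 0.0511
gripper_force: 0.0
```

>>> {"name": "arm_command", "arguments": {"plan": [{"claw":0.4,"tx":0,"ty":0,"tz":0,"ax":0,"ay":0,"az":0},{"claw":0.6,"tx":0,"ty":0,"tz":0,"ax":0,"ay":0,"az":0},{"claw":0.7,"tx":0,"ty":0,"tz":0,"ax":0,"ay":0,"az":0},{"claw":0.85,"tx":0,"ty":0,"tz":0,"ax":0,"ay":0,"az":0},{"claw":1,"tx":0,"ty":0,"tz":0,"ax":0,"ay":0,"az":0},{"claw":1,"tx":0,"ty":0,"tz":0,"ax":0,"ay":0,"az":0},{"claw":1,"tx":0,"ty":0,"tz":0,"ax":0,"ay":0,"az":0},{"claw":1,"tx":0,"ty":0,"tz":0,"ax":0,"ay":0,"az":0},{"claw":1,"tx":0,"ty":0,"tz":0,"ax":0,"ay":0,"az":0},{"claw":1,"tx":0,"ty":0,"tz":0,"ax":0,"ay":0,"az":0}], "squeeze": 35}}

```text
clock: 6.27
tcp_pos: [0.5251, -0.1802, 0.1943]
orientation: [0.0, 3.139, -0.001]
contact_force: [-1.1, -0.8, 7.6]
grip_width: 0.0272
gripper_force: 35.6
```

>>> {"name": "arm_command", "arguments": {"plan": [{"claw":1,"tx":0,"ty":0,"tz":-0.02,"ax":0,"ay":0,"az":0},{"claw":1,"tx":0,"ty":0,"tz":-0.035,"ax":0,"ay":0,"az":0},{"claw":1,"tx":0,"ty":0,"tz":-0.035,"ax":0,"ay":0,"az":0},{"claw":1,"tx":0,"ty":0,"tz":-0.03,"ax":0,"ay":0,"az":0},{"claw":1,"tx":-0.0025,"ty":0.02,"tz":0,"ax":0,"ay":0,"az":0},{"claw":1,"tx":-0.0025,"ty":0.036,"tz":0,"ax":0,"ay":0,"az":0},{"claw":1,"tx":-0.0025,"ty":0.036,"tz":0,"ax":0,"ay":0,"az":0},{"claw":1,"tx":-0.0025,"ty":0.036,"tz":0,"ax":0,"ay":0,"az":0},{"claw":1,"tx":-0.0025,"ty":0.036,"tz":0,"ax":0,"ay":0,"az":0},{"claw":1,"tx":-0.0025,"ty":0.036,"tz":0,"ax":0,"ay":0,"az":0}]}}

```text
clock: 7.1
tcp_pos: [0.5391, 0.0218, 0.3135]
orientation: [0.0, 3.14, 0.001]
contact_force: [-0.5, 0.2, -0.5]
grip_width: 0.0268
gripper_force: 34.8
```

>>> {"name": "arm_command", "arguments": {"plan": [{"claw":1,"tx":0,"ty":0.036,"tz":0,"ax":0,"ay":0,"az":0},{"claw":1,"tx":0,"ty":0.036,"tz":0,"ax":0,"ay":0,"az":0},{"claw":1,"tx":0,"ty":0.036,"tz":0,"ax":0,"ay":0,"az":0},{"claw":1,"tx":0,"ty":0.036,"tz":0,"ax":0,"ay":0,"az":0},{"claw":1,"tx":0,"ty":0.04,"tz":0,"ax":0,"ay":0,"az":0},{"claw":1,"tx":0,"ty":0,"tz":0,"ax":0,"ay":0,"az":-4.6},{"claw":1,"tx":0,"ty":0,"tz":0,"ax":0,"ay":0,"az":-4.6},{"claw":1,"tx":0,"ty":0,"tz":0,"ax":0,"ay":0,"az":-4.6},{"claw":1,"tx":0,"ty":0,"tz":0,"ax":0,"ay":0,"az":-4.6},{"claw":1,"tx":0,"ty":0,"tz":0,"ax":0,"ay":0,"az":0}]}}

```text
clock: 7.93
tcp_pos: [0.5392, 0.204, 0.3132]
orientation: [-0.507, 3.1, 0.0]
contact_force: [0.6, -0.3, -0.8]
grip_width: 0.0273
gripper_force: 34.9
```

```bash
cat > rel.py <<'E'
from h import *
import sys
np.set_printoptions(precision=4,suppress=True)
q=np.load("q.npy")
def rel(cx,cy,z):
    c,s=np.cos(q[2]),np.sin(q[2]); o=r.get_obs(); Rt=R.from_rotvec(o["orientation"]).as_matrix()
    g=np.array([q[0]+c*cx-s*cy,q[1]+s*cx+c*cy,z])
    d=o["tcp_pos"]-np.r_[q[0],q[1],q[3]]
    print("clock",o["clock"],"tcp",o["tcp_pos"],"in clamp",np.array([c*d[0]+s*d[1],-s*d[0]+c*d[1],d[2]]),"F",o["contact_force"],"w",o["grip_width"],o["gripper_force"])
    print("yaw err deg",np.degrees(np.arctan2(-Rt[0,1],Rt[1,1])-q[2]),"tilt",Rt[:,2],"to go (tool)",Rt.T@(g-o["tcp_pos"]))
if __name__=="__main__": rel(*map(float,sys.argv[1:4]))
E
python3 -c "
from h import *
for i in range(2): r.grab_frame('wrist')
T,m,im=snap('wrist','w5f.png'); cv2.imwrite('pics/w5.png',cv2.resize(im[:,:,::-1],(800,500),interpolation=cv2.INTER_CUBIC))"
python3 rel.py 0 0.043 0.2145
```

```text
clock 8.0833 tcp [0.5393 0.2039 0.313 ] in clamp [-0.0007  0.0437  0.3043] F [ 0.8424 -0.4337 -1.338 ] w 0.027174139410546166 34.868239760398865
yaw err deg -0.18041032601039858 tilt [ 0.0004  0.0003 -1.    ] to go (tool) [-0.0007 -0.0007  0.0985]
```

View pics/w5.png

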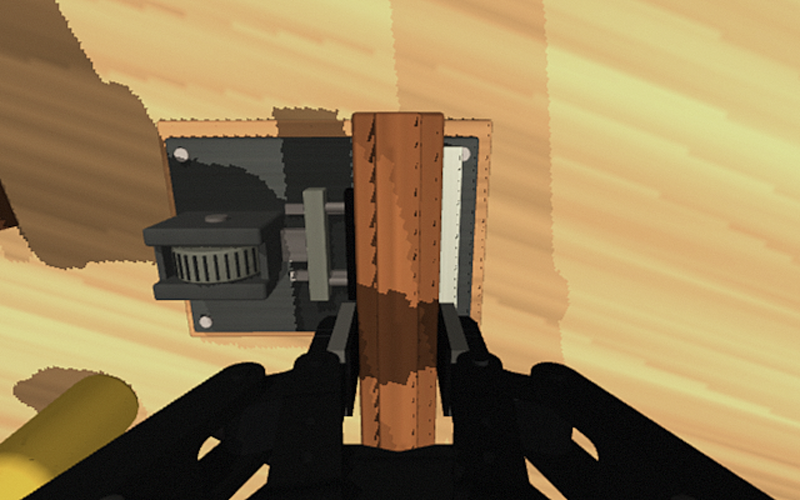

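The moulding is held straight above the channel, with the fence visible at right (455,220) and the pad at left (348,235). Lowering.

>>> {"name": "arm_command", "arguments": {"plan": [{"claw":1,"tx":0,"ty":0,"tz":0.02,"ax":0,"ay":0,"az":-0.2},{"claw":1,"tx":0,"ty":0,"tz":0.02,"ax":0,"ay":0,"az":0},{"claw":1,"tx":0,"ty":0,"tz":0.02,"ax":0,"ay":0,"az":0},{"claw":1,"tx":0,"ty":0,"tz":0.015,"ax":0,"ay":0,"az":0},{"claw":1,"tx":0,"ty":0,"tz":0.01,"ax":0,"ay":0,"az":0},{"claw":1,"tx":0,"ty":0,"tz":0.005,"ax":0,"ay":0,"az":0},{"claw":1,"tx":0,"ty":0,"tz":0,"ax":0,"ay":0,"az":0},{"claw":1,"tx":0,"ty":0,"tz":0.002,"ax":0,"ay":0,"az":0},{"claw":1,"tx":0,"ty":0,"tz":0,"ax":0,"ay":0,"az":0},{"claw":1,"tx":0,"ty":0,"tz":0,"ax":0,"ay":0,"az":0}]}}

```text
clock: 8.92
tcp_pos: [0.5397, 0.2042, 0.2215]
orientation: [-0.507, 3.099, 0.001]
contact_force: [0.2, 0.6, -1.5]
grip_width: 0.027
gripper_force: 34.9
```

>>> {"name": "arm_command", "arguments": {"plan": [{"claw":1,"tx":0,"ty":0,"tz":0.001,"ax":0,"ay":0,"az":0},{"claw":1,"tx":0,"ty":0,"tz":0.001,"ax":0,"ay":0,"az":0},{"claw":1,"tx":0,"ty":0,"tz":0.001,"ax":0,"ay":0,"az":0},{"claw":1,"tx":0,"ty":0,"tz":0,"ax":0,"ay":0,"az":0},{"claw":1,"tx":0,"ty":0,"tz":0,"ax":0,"ay":0,"az":0},{"claw":1,"tx":0,"ty":0,"tz":0,"ax":0,"ay":0,"az":0},{"claw":1,"tx":0,"ty":0,"tz":0,"ax":0,"ay":0,"az":0},{"claw":1,"tx":0,"ty":0,"tz":0,"ax":0,"ay":0,"az":0},{"claw":1,"tx":0,"ty":0,"tz":0,"ax":0,"ay":0,"az":0},{"claw":1,"tx":0,"ty":0,"tz":0,"ax":0,"ay":0,"az":0}]}}

```text
clock: 9.75
tcp_pos: [0.5395, 0.2041, 0.2181]
orientation: [-0.508, 3.1, 0.0]
contact_force: [-1.9, -0.7, 5.3]
grip_width: 0.027
gripper_force: 35.6
```

```bash
python3 rel.py 0 0.043 0.2145
```

```text
clock 9.75 tcp [0.5395 0.2041 0.2181] in clamp [-0.0005  0.0438  0.2094] F [-1.923  -0.7207  5.2805] w 0.026983480657648242 35.648685693740845
yaw err deg 0.16653463981258929 tilt [ 0.0004  0.0003 -1.    ] to go (tool) [-0.0005 -0.0008  0.0036]
```

>>> {"name": "arm_command", "arguments": {"plan": [{"claw":0.6,"tx":0,"ty":0,"tz":0,"ax":0,"ay":0,"az":0},{"claw":0.5,"tx":0,"ty":0,"tz":0,"ax":0,"ay":0,"az":0},{"claw":0.4,"tx":0,"ty":0,"tz":0,"ax":0,"ay":0,"az":0},{"claw":0.4,"tx":0,"ty":0,"tz":0,"ax":0,"ay":0,"az":0},{"claw":0.4,"tx":0,"ty":0,"tz":0,"ax":0,"ay":0,"az":0},{"claw":0.4,"tx":0,"ty":0,"tz":-0.01,"ax":0,"ay":0,"az":0},{"claw":0.4,"tx":0,"ty":0,"tz":-0.02,"ax":0,"ay":0,"az":0},{"claw":0.4,"tx":0,"ty":0,"tz":-0.03,"ax":0,"ay":0,"az":0},{"claw":0.4,"tx":0,"ty":0,"tz":-0.03,"ax":0,"ay":0,"az":0},{"claw":0.4,"tx":0,"ty":0,"tz":-0.03,"ax":0,"ay":0,"az":0}]}}

```text
clock: 10.58
tcp_pos: [0.5392, 0.2039, 0.3396]
orientation: [0.507, -3.1, 0.0]
contact_force: [0.8, 0.7, 0.2]
grip_width: 0.0513
gripper_force: 0.0
```

```bash
python3 - <<'E'
from h import *
np.set_printoptions(precision=4,suppress=True)
q=np.load("q.npy"); q[3]=0.0118; np.save("q.npy",q)
for i in range(3): r.grab_frame('wrist')
T,m,im=snap('wrist','w6f.png'); np.save("w6T.npy",T)
cv2.imwrite('pics/w6.png',cv2.resize(im[0:300,100:500,::-1],(800,600),interpolation=cv2.INTER_CUBIC))
E
python3 rel.py 0 -0.060 0.27
```

```text
clock 10.7833 tcp [0.5395 0.2041 0.339 ] in clamp [-0.0006  0.0438  0.3272] F [-0.8363  0.3122 -0.3439] w 0.051463751426301586 0.0
yaw err deg 0.1679655128044247 tilt [ 0.002   0.0013 -1.    ] to go (tool) [-0.0001 -0.1038  0.0689]
```

View pics/w6.png

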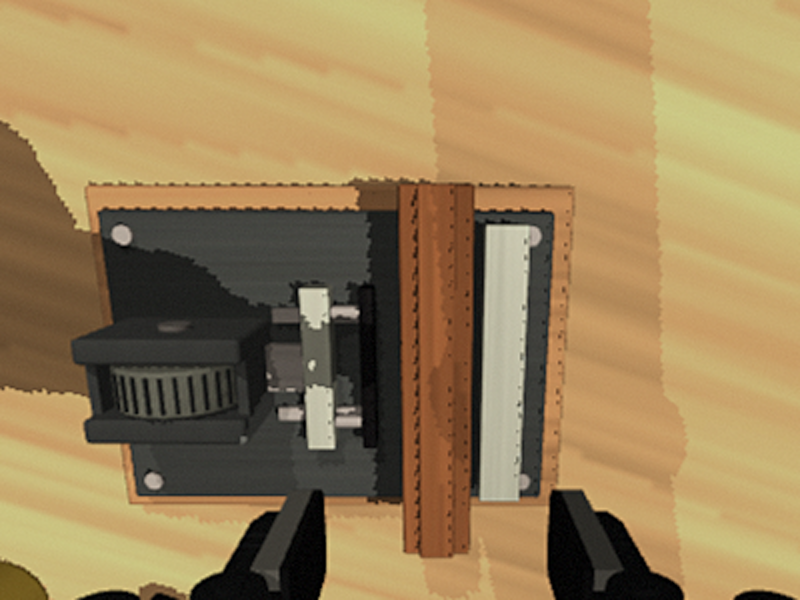

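The moulding lies straight on the bed, centred at (437,365), clear of the pad (370,365) and just short of the fence (485,360). Next I'll close the fingers and go above the wheel.

>>> {"name": "arm_command", "arguments": {"plan": [{"claw":1,"tx":0,"ty":-0.022,"tz":0,"ax":0,"ay":0,"az":0},{"claw":1,"tx":0,"ty":-0.022,"tz":0,"ax":0,"ay":0,"az":0},{"claw":1,"tx":0,"ty":-0.022,"tz":0,"ax":0,"ay":0,"az":0},{"claw":1,"tx":0,"ty":-0.022,"tz":0,"ax":0,"ay":0,"az":0},{"claw":1,"tx":0,"ty":-0.022,"tz":0,"ax":0,"ay":0,"az":0},{"claw":1,"tx":0,"ty":0,"tz":0.025,"ax":0,"ay":0,"az":0},{"claw":1,"tx":0,"ty":0,"tz":0.025,"ax":0,"ay":0,"az":0},{"claw":1,"tx":0,"ty":0,"tz":0.02,"ax":0,"ay":0,"az":0},{"claw":1,"tx":0,"ty":0,"tz":0,"ax":0,"ay":0,"az":0},{"claw":1,"tx":0,"ty":0,"tz":0,"ax":0,"ay":0,"az":0}], "squeeze": 20}}

```text
clock: 11.62
tcp_pos: [0.5736, 0.0997, 0.266]
orientation: [0.507, -3.096, 0.001]
contact_force: [0.8, 0.2, 0.6]
grip_width: 0.0001
gripper_force: 0.0
```

```bash
python3 - <<'E'
from h import *
np.set_printoptions(precision=4,suppress=True)
r.grab_frame('wrist')
T,m,im=snap('wrist','w7f.png')
cv2.imwrite('pics/w7.png',cv2.resize(im[150:400,150:450,::-1],(720,600),interpolation=cv2.INTER_CUBIC))
E
python3 rel.py 0 -0.066 0.2488
```

```text
clock 11.7167 tcp [0.5747 0.0999 0.2683] in clamp [-0.0001 -0.0662  0.2565] F [-0.5149  0.253  -0.0817] w 0.00045295569976064174 0.0
yaw err deg 0.16830953236457727 tilt [ 0.0004  0.     -1.    ] to go (tool) [-0.      0.0002  0.0195]
```

View pics/w7.png

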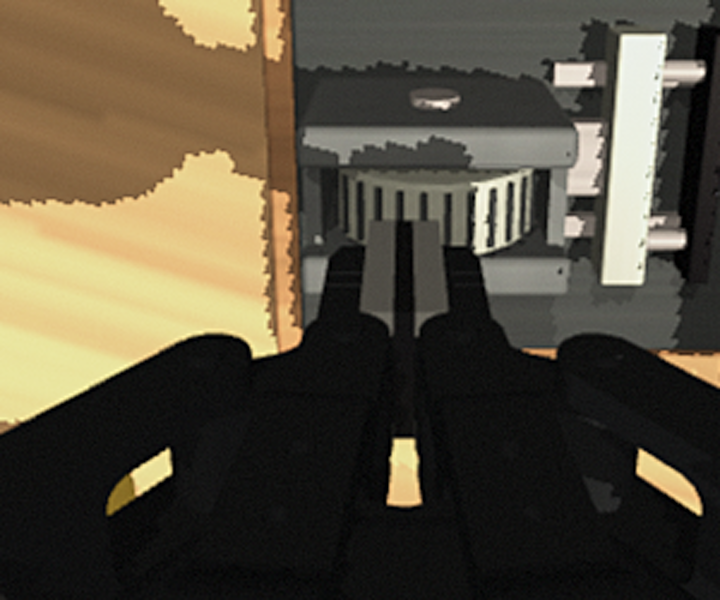

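The closed fingertip, about 15 mm thick (365–445 px), stands just in front of the wheel crest at (435,205). I'll approach gently.

>>> {"name": "arm_command", "arguments": {"plan": [{"claw":1,"tx":0,"ty":0,"tz":0.005,"ax":0,"ay":0,"az":0},{"claw":1,"tx":0,"ty":0,"tz":0.005,"ax":0,"ay":0,"az":0},{"claw":1,"tx":0,"ty":0,"tz":0.003,"ax":0,"ay":0,"az":0},{"claw":1,"tx":0,"ty":0,"tz":0.001,"ax":0,"ay":0,"az":0},{"claw":1,"tx":0,"ty":0,"tz":0.001,"ax":0,"ay":0,"az":0},{"claw":1,"tx":0,"ty":0,"tz":0.001,"ax":0,"ay":0,"az":0},{"claw":1,"tx":0,"ty":0,"tz":0,"ax":0,"ay":0,"az":0},{"claw":1,"tx":0,"ty":0,"tz":0,"ax":0,"ay":0,"az":0},{"claw":1,"tx":0,"ty":0,"tz":0,"ax":0,"ay":0,"az":0},{"claw":1,"tx":0,"ty":0,"tz":0,"ax":0,"ay":0,"az":0}]}}

```text
clock: 12.55
tcp_pos: [0.5745, 0.0998, 0.2518]
orientation: [-0.508, 3.1, 0.0]
contact_force: [0.3, -0.0, -0.1]
grip_width: -0.0001
gripper_force: 0.0
```

>>> {"name": "arm_command", "arguments": {"plan": [{"claw":1,"tx":0,"ty":0,"tz":0.001,"ax":0,"ay":0,"az":0},{"claw":1,"tx":0,"ty":0,"tz":0.001,"ax":0,"ay":0,"az":0},{"claw":1,"tx":0,"ty":0,"tz":0,"ax":0,"ay":0,"az":0},{"claw":1,"tx":0,"ty":0,"tz":0,"ax":0,"ay":0,"az":0},{"claw":1,"tx":0,"ty":0,"tz":0,"ax":0,"ay":0,"az":0},{"claw":1,"tx":0,"ty":0,"tz":0,"ax":0,"ay":0,"az":0},{"claw":1,"tx":0,"ty":0,"tz":0,"ax":0,"ay":0,"az":0},{"claw":1,"tx":0,"ty":0,"tz":0,"ax":0,"ay":0,"az":0},{"claw":1,"tx":0,"ty":0,"tz":0,"ax":0,"ay":0,"az":0},{"claw":1,"tx":0,"ty":0,"tz":0,"ax":0,"ay":0,"az":0}]}}

```text
clock: 13.38
tcp_pos: [0.5744, 0.0998, 0.2497]
orientation: [-0.508, 3.1, 0.0]
contact_force: [0.3, -0.1, 0.2]
grip_width: 0.0001
gripper_force: 0.0
```

>>> {"name": "arm_command", "arguments": {"plan": [{"claw":1,"tx":0,"ty":0,"tz":0.0005,"ax":0,"ay":0,"az":0},{"claw":1,"tx":0,"ty":0,"tz":0.0005,"ax":0,"ay":0,"az":0},{"claw":1,"tx":0,"ty":0,"tz":0.0005,"ax":0,"ay":0,"az":0},{"claw":1,"tx":0,"ty":0,"tz":0,"ax":0,"ay":0,"az":0},{"claw":1,"tx":0,"ty":0,"tz":0,"ax":0,"ay":0,"az":0},{"claw":1,"tx":0,"ty":0,"tz":0,"ax":0,"ay":0,"az":0},{"claw":1,"tx":0,"ty":0,"tz":0,"ax":0,"ay":0,"az":0},{"claw":1,"tx":0,"ty":0,"tz":0,"ax":0,"ay":0,"az":0},{"claw":1,"tx":0,"ty":0,"tz":0,"ax":0,"ay":0,"az":0},{"claw":1,"tx":0,"ty":0,"tz":0,"ax":0,"ay":0,"az":0}]}}

```text
clock: 14.22
tcp_pos: [0.5746, 0.0998, 0.249]
orientation: [-0.508, 3.1, 0.001]
contact_force: [-2.3, -0.8, 9.0]
grip_width: 0.0001
gripper_force: 4.0
```

>>> {"name": "arm_command", "arguments": {"plan": [{"claw":1,"tx":0,"ty":0.002,"tz":0,"ax":0,"ay":0,"az":0},{"claw":1,"tx":0,"ty":0.002,"tz":0,"ax":0,"ay":0,"az":0},{"claw":1,"tx":0,"ty":0.002,"tz":0,"ax":0,"ay":0,"az":0},{"claw":1,"tx":0,"ty":0.002,"tz":0,"ax":0,"ay":0,"az":0},{"claw":1,"tx":0,"ty":0.002,"tz":0,"ax":0,"ay":0,"az":0},{"claw":1,"tx":0,"ty":0.002,"tz":0,"ax":0,"ay":0,"az":0},{"claw":1,"tx":0,"ty":0.002,"tz":0,"ax":0,"ay":0,"az":0},{"claw":1,"tx":0,"ty":0.002,"tz":0,"ax":0,"ay":0,"az":0},{"claw":1,"tx":0,"ty":0.002,"tz":0,"ax":0,"ay":0,"az":0},{"claw":1,"tx":0,"ty":0,"tz":0,"ax":0,"ay":0,"az":0}]}}

```text
clock: 15.05
tcp_pos: [0.5688, 0.117, 0.2486]
orientation: [-0.508, 3.1, 0.0]
contact_force: [-1.3, -1.1, 5.1]
grip_width: -0.0001
gripper_force: 2.5
```

```bash
python3 rel.py 0 -0.066 0.2488
cat > jaw.py <<'E'
from h import *
np.set_printoptions(precision=4,suppress=True)
q=np.load("q.npy"); c,s=np.cos(q[2]),np.sin(q[2])
def inv(p): d=p-np.r_[q[0],q[1],q[3]]; return np.round(np.array([c*d[0]+s*d[1],-s*d[0]+c*d[1],d[2]])*1e3,1)
for n in ["top","scene","wrist"]:
    T,m=cam(n); r.grab_frame(n)
    for t in ["jaw","pad_face","moulding"]:
        print(n,t,[(inv(w(T,d["location"])),round(d["confidence"],2)) for d in r.tip_of(t,n) if d["confidence"]>.4 and abs(inv(w(T,d["location"]))).max()<80])
E
python3 jaw.py
```

```text
clock 15.05 tcp [0.5688 0.117  0.2486] in clamp [-0.0003 -0.0482  0.2368] F [-1.2947 -1.066   5.1157] w -7.913752733701926e-05 2.537371516227722
yaw err deg 0.17459075246781722 tilt [ 0.0005  0.0001 -1.    ] to go (tool) [-0.0002 -0.0178 -0.0002]
top jaw []
top pad_face []
top moulding []
scene jaw [(array([ 0. , -0.8, 10.9]), 0.61)]
scene pad_face [(array([-4.4, 22.3, 19.3]), 0.67)]
scene moulding [(array([-1.6, 43. , 13.1]), 0.97)]
wrist jaw [(array([-3.1, -2.9, 13.1]), 0.85)]
wrist pad_face [(array([-2.6, 23.6, 22.4]), 0.91)]
wrist moulding [(array([-1.5, 45.9, 12.7]), 0.9)]
```

>>> {"name": "arm_command", "arguments": {"plan": [{"claw":1,"tx":0,"ty":0,"tz":-0.005,"ax":0,"ay":0,"az":0},{"claw":1,"tx":0,"ty":0,"tz":-0.003,"ax":0,"ay":0,"az":0},{"claw":1,"tx":0,"ty":-0.01,"tz":0,"ax":0,"ay":0,"az":0},{"claw":1,"tx":0,"ty":-0.01,"tz":0,"ax":0,"ay":0,"az":0},{"claw":1,"tx":0,"ty":0,"tz":0,"ax":0,"ay":0,"az":0},{"claw":1,"tx":0,"ty":0,"tz":0.004,"ax":0,"ay":0,"az":0},{"claw":1,"tx":0,"ty":0,"tz":0.002,"ax":0,"ay":0,"az":0},{"claw":1,"tx":0,"ty":0,"tz":0.001,"ax":0,"ay":0,"az":0},{"claw":1,"tx":0,"ty":0,"tz":0.001,"ax":0,"ay":0,"az":0},{"claw":1,"tx":0,"ty":0,"tz":0.0002,"ax":0,"ay":0,"az":0}]}}

```text
clock: 16.48
tcp_pos: [0.575, 0.0979, 0.2487]
orientation: [0.508, -3.1, -0.0]
contact_force: [-3.2, -0.5, 11.0]
grip_width: -0.0002
gripper_force: 5.8
```

```bash
cat > edge.py <<'E'
from h import *
import sys
np.set_printoptions(precision=1,suppress=True)
q=np.load("q.npy"); c,s=np.cos(q[2]),np.sin(q[2])
def wp(x,y,z): x,y,z=x/1e3,y/1e3,z/1e3; return [q[0]+c*x-s*y,q[1]+s*x+c*y,q[3]+z]
def prof(T,m,im,x0,x1,y0,y1,z):
    ys=np.arange(y0,y1,.25); g=im.mean(2)
    uv=np.array([[proj(T,m,wp(x,y,z)) for y in ys] for x in np.arange(x0,x1,1.)],np.float32)
    return ys,np.median(cv2.remap(g.astype(np.float32),uv[:,:,0],uv[:,:,1],cv2.INTER_LINEAR),0)
def run(T,m,im):
    for nm,a in [("jaw",(-34,-26,-20,30,26)),("fence",(-58,-45,55,95,26)),("mould-",(-60,-45,15,64,46))]:
        ys,p=prof(T,m,im,*a); d=np.gradient(cv2.GaussianBlur(p[None],(0,0),3)[0])
        pk=[(round(float(ys[i]),1),round(float(d[i]),1)) for i in range(2,len(d)-2) if abs(d[i])==abs(d[i-2:i+3]).max() and abs(d[i])>1.2]
        print(nm,pk)
if __name__=="__main__":
    if len(sys.argv)>1: run(np.load("w3T.npy"),r.camera_model("wrist"),cv2.imread("pics/w3f.png")); print()
    T,m=cam("wrist"); run(T,m,r.grab_frame("wrist")); o=r.get_obs(); print(o["clock"],o["contact_force"])
E
python3 edge.py 1
```

```text
jaw [(-15.8, -3.4), (-10.8, 16.2), (1.0, -12.6), (7.0, -3.3), (12.0, -1.9), (15.0, 1.2), (19.2, 4.1)]
fence [(56.5, -3.9), (64.8, 15.4), (82.0, -11.8), (89.8, 6.5)]
mould- [(52.5, -4.4), (60.5, 15.9)]

jaw [(-16.5, -5.6), (-10.0, 1.7), (-6.0, 22.1), (6.0, -21.5), (12.5, -4.3), (18.5, 5.4), (22.2, -1.8), (25.2, -1.3)]
fence [(61.0, 1.6), (69.2, -1.2), (74.8, 16.1), (82.5, -5.3)]
mould- [(32.0, 7.5), (38.0, -7.6), (41.0, 9.4), (46.8, 1.6), (59.0, 16.2)]
16.5333 [-3.4 -2.2 10.7]
```

>>> {"name": "arm_command", "arguments": {"plan": [{"claw":1,"tx":0,"ty":0.0022,"tz":0,"ax":0,"ay":0,"az":0},{"claw":1,"tx":0,"ty":0.0022,"tz":0,"ax":0,"ay":0,"az":0},{"claw":1,"tx":0,"ty":0.0022,"tz":0,"ax":0,"ay":0,"az":0},{"claw":1,"tx":0,"ty":0.0022,"tz":0,"ax":0,"ay":0,"az":0},{"claw":1,"tx":0,"ty":0.0022,"tz":0,"ax":0,"ay":0,"az":0},{"claw":1,"tx":0,"ty":0.0022,"tz":0,"ax":0,"ay":0,"az":0},{"claw":1,"tx":0,"ty":0.0022,"tz":0,"ax":0,"ay":0,"az":0},{"claw":1,"tx":0,"ty":0.0022,"tz":0,"ax":0,"ay":0,"az":0},{"claw":1,"tx":0,"ty":0.0022,"tz":0,"ax":0,"ay":0,"az":0},{"claw":1,"tx":0,"ty":0,"tz":0,"ax":0,"ay":0,"az":0}]}}

```text
clock: 17.37
tcp_pos: [0.5685, 0.1173, 0.2484]
orientation: [0.509, -3.1, -0.001]
contact_force: [-1.8, -0.5, 7.6]
grip_width: -0.0001
gripper_force: 3.6
```

>>> {"name": "arm_command", "arguments": {"plan": [{"claw":1,"tx":0,"ty":0,"tz":-0.005,"ax":0,"ay":0,"az":0},{"claw":1,"tx":0,"ty":0,"tz":-0.003,"ax":0,"ay":0,"az":0},{"claw":1,"tx":0,"ty":-0.01,"tz":0,"ax":0,"ay":0,"az":0},{"claw":1,"tx":0,"ty":-0.01,"tz":0,"ax":0,"ay":0,"az":0},{"claw":1,"tx":0,"ty":0,"tz":0,"ax":0,"ay":0,"az":0},{"claw":1,"tx":0,"ty":0,"tz":0.004,"ax":0,"ay":0,"az":0},{"claw":1,"tx":0,"ty":0,"tz":0.002,"ax":0,"ay":0,"az":0},{"claw":1,"tx":0,"ty":0,"tz":0.001,"ax":0,"ay":0,"az":0},{"claw":1,"tx":0,"ty":0,"tz":0.001,"ax":0,"ay":0,"az":0},{"claw":1,"tx":0,"ty":0,"tz":0,"ax":0,"ay":0,"az":0}]}}

```text
clock: 18.2
tcp_pos: [0.5751, 0.0976, 0.2487]
orientation: [0.508, -3.1, 0.0]
contact_force: [-2.9, -2.1, 10.0]
grip_width: -0.0002
gripper_force: 5.0
```

```bash
python3 edge.py
```

```text
jaw [(-10.8, -5.5), (-5.5, 1.7), (-1.0, 21.8), (10.8, -24.4), (17.0, -4.4), (28.5, 2.2)]
fence [(61.0, 1.6), (69.2, -1.3), (74.8, 16.1), (82.5, -5.2)]
mould- [(32.0, 7.5), (38.0, -7.1), (41.0, 9.4), (46.8, 1.6), (54.2, -1.3), (59.0, 16.1)]
18.25 [-3.3 -1.3  9.5]
```

>>> {"name": "arm_command", "arguments": {"plan": [{"claw":1,"tx":0,"ty":0.0022,"tz":0,"ax":0,"ay":0,"az":0},{"claw":1,"tx":0,"ty":0.0022,"tz":0,"ax":0,"ay":0,"az":0},{"claw":1,"tx":0,"ty":0.0022,"tz":0,"ax":0,"ay":0,"az":0},{"claw":1,"tx":0,"ty":0.0022,"tz":0,"ax":0,"ay":0,"az":0},{"claw":1,"tx":0,"ty":0.0022,"tz":0,"ax":0,"ay":0,"az":0},{"claw":1,"tx":0,"ty":0.0022,"tz":0,"ax":0,"ay":0,"az":0},{"claw":1,"tx":0,"ty":0.0022,"tz":0,"ax":0,"ay":0,"az":0},{"claw":1,"tx":0,"ty":0.0022,"tz":0,"ax":0,"ay":0,"az":0},{"claw":1,"tx":0,"ty":0.0022,"tz":0,"ax":0,"ay":0,"az":0},{"claw":1,"tx":0,"ty":0,"tz":0,"ax":0,"ay":0,"az":0}]}}

```text
clock: 19.08
tcp_pos: [0.5686, 0.1171, 0.2485]
orientation: [0.509, -3.1, -0.001]
contact_force: [-2.9, -0.0, 9.1]
grip_width: -0.0001
gripper_force: 3.9
```

>>> {"name": "arm_command", "arguments": {"plan": [{"claw":1,"tx":0,"ty":0,"tz":-0.005,"ax":0,"ay":0,"az":0},{"claw":1,"tx":0,"ty":0,"tz":-0.003,"ax":0,"ay":0,"az":0},{"claw":1,"tx":0,"ty":-0.01,"tz":0,"ax":0,"ay":0,"az":0},{"claw":1,"tx":0,"ty":-0.01,"tz":0,"ax":0,"ay":0,"az":0},{"claw":1,"tx":0,"ty":0,"tz":0,"ax":0,"ay":0,"az":0},{"claw":1,"tx":0,"ty":0,"tz":0.004,"ax":0,"ay":0,"az":0},{"claw":1,"tx":0,"ty":0,"tz":0.002,"ax":0,"ay":0,"az":0},{"claw":1,"tx":0,"ty":0,"tz":0.001,"ax":0,"ay":0,"az":0},{"claw":1,"tx":0,"ty":0,"tz":0.001,"ax":0,"ay":0,"az":0},{"claw":1,"tx":0,"ty":0,"tz":0.0001,"ax":0,"ay":0,"az":0}]}}

```text
clock: 19.92
tcp_pos: [0.5752, 0.0974, 0.2486]
orientation: [0.508, -3.1, 0.0]
contact_force: [-4.0, -2.2, 10.9]
grip_width: -0.0002
gripper_force: 5.6
```

```bash
python3 edge.py;  python3 jaw.py | grep -v top
```

```text
jaw [(-6.5, -5.3), (-1.0, 1.7), (4.0, 21.9), (15.8, -24.5), (21.0, -3.9)]
fence [(56.2, 8.9), (63.0, 1.6), (76.8, 15.7), (82.5, -5.4)]
mould- [(16.0, -1.4), (33.8, 7.3), (40.0, -7.3), (42.8, 9.3), (48.5, 1.7), (60.8, 15.9)]
19.9667 [-2.9 -1.3 11.3]
scene jaw [(array([ 1.8, 12.4, 11.9]), 0.55)]
scene pad_face [(array([-3.9, 29.3, 19.4]), 0.61)]
scene moulding [(array([-0.3, 47. , 16.6]), 0.94)]
wrist jaw [(array([ 0.6,  7.2, 11.4]), 0.91)]
wrist pad_face [(array([-1.1, 35.1, 23.1]), 0.77), (array([-3.6, 47.3, 14.6]), 0.42)]
wrist moulding [(array([-3.4, 47.6, 13.6]), 0.88)]
```

>>> {"name": "arm_command", "arguments": {"plan": [{"claw":1,"tx":0,"ty":0.0022,"tz":0,"ax":0,"ay":0,"az":0},{"claw":1,"tx":0,"ty":0.0022,"tz":0,"ax":0,"ay":0,"az":0},{"claw":1,"tx":0,"ty":0.0022,"tz":0,"ax":0,"ay":0,"az":0},{"claw":1,"tx":0,"ty":0.0022,"tz":0,"ax":0,"ay":0,"az":0},{"claw":1,"tx":0,"ty":0.0022,"tz":0,"ax":0,"ay":0,"az":0},{"claw":1,"tx":0,"ty":0.0022,"tz":0,"ax":0,"ay":0,"az":0},{"claw":1,"tx":0,"ty":0.0022,"tz":0,"ax":0,"ay":0,"az":0},{"claw":1,"tx":0,"ty":0.0022,"tz":0,"ax":0,"ay":0,"az":0},{"claw":1,"tx":0,"ty":0.0022,"tz":0,"ax":0,"ay":0,"az":0},{"claw":1,"tx":0,"ty":0,"tz":0,"ax":0,"ay":0,"az":0}]}}

```text
clock: 21.4
tcp_pos: [0.5687, 0.1168, 0.2485]
orientation: [0.509, -3.1, -0.001]
contact_force: [-2.8, -0.3, 8.9]
grip_width: -0.0003
gripper_force: 4.4
```

>>> {"name": "arm_command", "arguments": {"plan": [{"claw":1,"tx":0,"ty":0,"tz":-0.005,"ax":0,"ay":0,"az":0},{"claw":1,"tx":0,"ty":0,"tz":-0.003,"ax":0,"ay":0,"az":0},{"claw":1,"tx":0,"ty":-0.01,"tz":0,"ax":0,"ay":0,"az":0},{"claw":1,"tx":0,"ty":-0.01,"tz":0,"ax":0,"ay":0,"az":0},{"claw":1,"tx":0,"ty":0,"tz":0,"ax":0,"ay":0,"az":0},{"claw":1,"tx":0,"ty":0,"tz":0.004,"ax":0,"ay":0,"az":0},{"claw":1,"tx":0,"ty":0,"tz":0.002,"ax":0,"ay":0,"az":0},{"claw":1,"tx":0,"ty":0,"tz":0.001,"ax":0,"ay":0,"az":0},{"claw":1,"tx":0,"ty":0,"tz":0.001,"ax":0,"ay":0,"az":0},{"claw":1,"tx":0,"ty":0,"tz":0,"ax":0,"ay":0,"az":0}]}}

```text
clock: 22.23
tcp_pos: [0.5753, 0.0971, 0.2486]
orientation: [0.508, -3.1, 0.0]
contact_force: [-3.9, -1.8, 10.0]
grip_width: -0.0
gripper_force: 5.1
```

```bash
python3 edge.py;  python3 jaw.py | grep -v top
```

```text
jaw [(-1.8, -5.7), (3.8, 1.7), (9.0, 21.6), (20.8, -24.6), (24.2, -4.0)]
fence [(57.5, -7.2), (60.5, 9.0), (67.2, 1.5), (75.5, -1.2), (80.8, 14.7), (82.8, -4.4)]
mould- [(37.5, 7.2), (43.5, -6.6), (46.5, 9.3), (52.2, 1.6), (59.8, -1.2)]
22.2833 [-3.  -1.7 10.1]
scene jaw [(array([ 0.6, 17.5, 11.5]), 0.67)]
scene pad_face [(array([-5.9, 34.3, 18.2]), 0.59)]
scene moulding [(array([-1.1, 51.2, 13.9]), 0.95), (array([-4.1, 49.4, 12.7]), 0.67)]
wrist jaw [(array([-0.2, 12.1, 11.6]), 0.81)]
wrist pad_face [(array([-1.5, 36.8, 21.3]), 0.95)]
wrist moulding [(array([-1.2, 49.2, 12.5]), 0.92)]
```

>>> {"name": "arm_command", "arguments": {"plan": [{"claw":1,"tx":0,"ty":0.002,"tz":0,"ax":0,"ay":0,"az":0},{"claw":1,"tx":0,"ty":0.002,"tz":0,"ax":0,"ay":0,"az":0},{"claw":1,"tx":0,"ty":0.002,"tz":0,"ax":0,"ay":0,"az":0},{"claw":1,"tx":0,"ty":0.002,"tz":0,"ax":0,"ay":0,"az":0},{"claw":1,"tx":0,"ty":0.002,"tz":0,"ax":0,"ay":0,"az":0},{"claw":1,"tx":0,"ty":0.002,"tz":0,"ax":0,"ay":0,"az":0},{"claw":1,"tx":0,"ty":0.002,"tz":0,"ax":0,"ay":0,"az":0},{"claw":1,"tx":0,"ty":0.002,"tz":0,"ax":0,"ay":0,"az":0},{"claw":1,"tx":0,"ty":0,"tz":0,"ax":0,"ay":0,"az":0},{"claw":1,"tx":0,"ty":0,"tz":0,"ax":0,"ay":0,"az":0}]}}

```text
clock: 23.72
tcp_pos: [0.5703, 0.1121, 0.249]
orientation: [-0.507, 3.1, -0.001]
contact_force: [-3.2, -2.8, 12.6]
grip_width: 0.0001
gripper_force: 6.7
```

```bash
python3 edge.py;  python3 jaw.py | grep -v top
```

```text
jaw [(2.8, -6.2), (8.2, 1.9), (12.8, 22.1), (24.5, -27.1)]
fence [(56.0, -4.4), (58.2, 9.4), (64.8, 1.6), (78.8, 16.0), (82.5, -13.7), (84.2, 7.7)]
mould- [(21.8, -1.6), (37.2, 7.7), (43.2, -7.1), (46.0, 9.5), (52.0, 1.6), (59.2, -1.3)]
23.7667 [-3.7 -2.6 14.3]
scene jaw [(array([ 0.8, 18.6, 11.2]), 0.55)]
scene pad_face [(array([-3.1, 33.6, 20.6]), 0.43)]
scene moulding [(array([-1.1, 48.2, 16.6]), 0.83)]
wrist jaw [(array([ 1.1, 17.9, 13.5]), 0.7)]
wrist pad_face [(array([-1.5, 35. , 25.1]), 0.55)]
wrist moulding [(array([-1.2, 52.5, 10.6]), 0.7)]
```

>>> {"name": "arm_command", "arguments": {"plan": [{"claw":1,"tx":0,"ty":0,"tz":-0.005,"ax":0,"ay":0,"az":0},{"claw":1,"tx":0,"ty":0,"tz":-0.02,"ax":0,"ay":0,"az":0},{"claw":1,"tx":0,"ty":0,"tz":-0.03,"ax":0,"ay":0,"az":0},{"claw":1,"tx":0,"ty":0,"tz":-0.03,"ax":0,"ay":0,"az":0},{"claw":1,"tx":0,"ty":0.01,"tz":-0.03,"ax":0,"ay":0,"az":0},{"claw":1,"tx":0,"ty":0.015,"tz":-0.03,"ax":0,"ay":0,"az":0},{"claw":1,"tx":0,"ty":0.015,"tz":-0.01,"ax":0,"ay":0,"az":0},{"claw":1,"tx":0,"ty":0,"tz":0,"ax":0,"ay":0,"az":0},{"claw":1,"tx":0,"ty":0,"tz":0,"ax":0,"ay":0,"az":0},{"claw":1,"tx":0,"ty":0,"tz":0,"ax":0,"ay":0,"az":0}]}}

```text
clock: 25.2
tcp_pos: [0.5571, 0.1498, 0.4015]
orientation: [0.507, -3.098, 0.001]
contact_force: [0.4, -1.0, -1.1]
grip_width: 0.0
gripper_force: 0.0
```

```bash
python3 edge.py
python3 - <<'E'
from h import *
T,m,im=snap("wrist","w8f.png"); np.save("w8T.npy",T); print(r.get_obs()["tcp_pos"])
cv2.imwrite("pics/w8.png",cv2.resize(im[80:240,220:430,::-1],(798,600),interpolation=cv2.INTER_CUBIC))
E
```

```text
jaw [(5.5, -4.2), (12.2, 19.3), (24.0, -16.8), (28.5, -2.4)]
fence [(61.5, -1.3), (69.0, 12.3), (82.2, -11.6), (89.8, 7.2)]
mould- [(18.5, -4.5), (36.8, 6.0), (42.2, -4.1), (44.5, 5.3), (50.0, 1.3)]
25.25 [-0.4 -0.5  0.3]
[0.55723341 0.14931631 0.4012519 ]
```

View pics/w8.png

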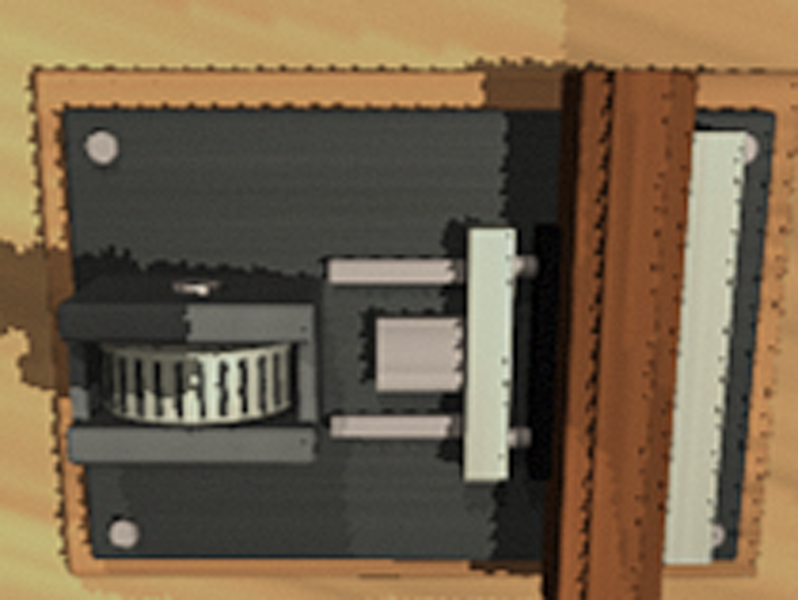

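The moulding is flush along the fence from (695,75) to (662,600). The jaw-to-pad gap is about 22 px, roughly 6 mm, so the pad is pushed in 5 to 6 mm. The arm is clear, so I'll hand in.

```bash
python3 -c "
from bench import r
print(r.hand_in())"
```

```text
the job is handed in; nothing more can be done
None
```

I handed the job in at about 25 s with the moulding flush against the fence and the sprung pad pushed in an estimated 5–5.5 mm; the arm is clear above the clamp, wheel press peaked at about 14 N in the readings taken, and no verdict came back.

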